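Scrub out a leaning column with a brush

ROBOT

A 6-joint arm with a two-finger parallel gripper is mounted at the origin on a cart in front of the work surface, level with it; the furniture and walls round the work are solid. World frame = base frame: x ahead of the robot, y to its left, z up, the work surface at z = 0. Lengths are in mm, angles in rad, forces in N, time in s.
With the tool pointing down it reaches from about 325 to 900 mm from the base axis. Payload 6.1 kg.
Tool frame: the origin (TCP) lies at the very end of the fingers, on their centre line; the grasp point (between the pads) lies 19 mm behind it; z points along the fingers, x is the direction in which the jaws open and shut, and the axes are right-handed (so a half turn about z gives the same grasp; the last joint's range is limited). The gripper opens to 87 mm and grips with 3 to 60 N. Pads are 19 mm wide; open, the fingers measure 117 mm over their backs; the gripper's body (75 mm by 190 mm) begins 51 mm behind the grasp point.
Start: joints at [0.987, 0.22, 1.526, -0, 1.395, -0.126], TCP at [276.232, 560.635, 201.538] pointing down, gripper open.
Joint ranges: [-2.98, 2.98], [-0.91, 2.08], [0.09, 2.57], [-1.24, 4.39], [0.2, 2.65], [-2.68, 2.68]. Speed limits (rad/s): [2.57, 2.57, 3.01, 3.14, 3.14, 3.14].

INTERFACE

Orientations are given as a unit quaternion [w, x, y, z].
In Python, from workcell import manip gives the robot as it stands.
- The arm moves only by the tool send_rows, never from a script. Its argument "plan" is a list of rows, each a list of 3 entries, a list of its own where there are three numbers: the closure, from 0 (fully open) to 1 (shut), then the shift along the tool's x, y, z in m, then the turn, a rotation vector about the tool's x, y, z in rad. In form: [[fingers, [tx, ty, tz], [wx, wy, wz]], ...]. A call has exactly 10 rows; each row is the pose to reach, as a shift and turn from the pose commanded when the call began, along the tool's axes at that moment; what a row does not reach only later rows make up. A row lasts 1/8 s, in which the tool goes at most 62.5 mm and 10.7 degrees, less where a joint would pass 70% of its speed; a pose out of reach is approached as far as the arm can. A call with a gripper value outside its range is refused whole. The fingers move at their own pace and stop on an object; the grip force is fixed at half the most. Time passes only in rows, so rows that repeat a pose let the fingers close, or fill a call up. It gives the time, the measured TCP pose, the force and the opening at its end, in the units of the state.
- manip.state(): the state, without advancing time (a new reading comes with each control period).
- manip.snapshot(name): name is "scene" or "top"; returns the picture (420x560x3 uint8, red, green, blue); there is no depth.
- manip.get_calibration(name): a dict with "vfov" (degrees; the focal length in pixels is half the picture's height over the tangent of half this angle, whatever the lens; pixels are square), "cx", "cy" (the principal point, pixels), "extrinsics" (4x4, takes a point from world to camera coordinates). Camera axes: x right, y up, looking along -z (the intrinsics and any distortion apply to the point x, -y, -z); pixel columns grow to the right and rows downward; lengths in mm; the calibration is good to about 2 mm. A picture is of the moment at which its call begins. get_calibration takes no time and is no camera call.
- manip.finish_job(): hands the job in, once; it reports no verdict.
The state is a dict: "time_s": time; "q": joint angles; "qd": joint speeds; "joint_torque": joint torques, N m; "ee_pos": TCP position; "tcp_rot": TCP orientation; "wrist_force": force on the tool from outside, world axes, zero at the start; "moment": the same for the moment, N m; "finger_gap": finger opening in mm.
Only numpy, scipy, OpenCV 4.12 (cv2) and the standard library are available. Lean on these libraries where they do the work, as an engineer would, in place of code of your own. Each camera call takes 0.05 s, during which the arm holds its last target. There are 200 camera calls.

TASK

Take the brush off its hanger and clean the inside of the leaning clear column: first press the end tuft gently on the middle of the bottom plate, whose height you must feel for, then scrub the left wall and after it the right wall, as seen from the robot, each with the head pressed lightly sideways against the wall from close to the bottom up to just inside the mouth and back down close to the bottom. Then hang the brush back on its hanger, and leave the bottles and the beaker alone; never press hard on the column.

Things in the scene. Friction and masses are not known exactly. Their poses are not given: they have to be found in the camera images.
- brush: Brush, 218 mm long, hanging head down. Origin: centre of the underside of its grey collar; z runs up the brush axis. Collar: 40 mm disc, z 0 to 8 mm. Wooden handle: 28 mm (x) by 20 mm (y), z 8 to 58 mm; pinch it across y from its end. Shank 12 mm thick down to a springy neck at z -30 mm; bristle head z -148 to -108 mm; end tuft to z -160 mm. About 0.15 kg.
- brush_tip: End tuft of the brush, 24 mm across; origin at its very end, on the brush axis, 160 mm below the collar's underside. It springs in by up to 10 mm (0.5 N per mm).
- head_centre (a point): Centre of the bristle head (44 mm across, 40 mm long, tapered ends), on the brush axis, 128 mm below the collar's underside, 32 mm above the tuft's end. The neck lets it give sideways, about 1 N per mm.
- column: Clear tube in a fixed grey stand, leaning 0.45 rad, mouth towards the robot. Origin: centre of its underside; z along the tube to the mouth, y level, to the left wall. 160 mm long, outside 84 mm (96 mm at the grey mouth flange, 10 mm thick), bore 72 mm. The grey bottom plate inside has its upper face 18 to 43 mm above the origin, different each time; friction holds it.
- column_mouth (a point): Centre of the column's mouth, on its axis, 160 mm from the underside.
- hanger: Brush hanger, fixed. Origin: base underside below the brush axis; z up. Post centred at x 62 mm. Two level prongs form a fork open to its -x: slot 22 mm wide, x -32 (open) to 16 mm (closed); prongs 12 mm wide, 8 mm thick, top at z 185 mm, end lips 4 mm high at x -32 to -27 mm. The head is wider than the slot: lift the brush about 10 mm and draw it out to -x.
- hanger_rest (a point): Where the centre of the collar's underside rests, the collar lying on the prongs with the shank in the slot: hanger x 0, y 0, z 185 mm.
- tall_beaker: Bystander: glass beaker 83x88x129 mm, origin at the centre of its underside; leave alone.
- amber_bottle: Bystander: squat bottle with screw cap, 58x58x110 mm, origin at the centre of its underside; leave alone.
- wash_bottle: Bystander: white squeeze bottle with a spout, 65x109x191 mm, origin at the centre of its underside; leave alone.
Not all that is in view belongs to the job. Leave any orange look-alike of the hanger alone.

How it is judged (in metres and radians):
On the way, in this order (a step that is already met when the one before it is completed fails the run):
1. the brush's end tuft is pressed on the middle of the column's bottom plate with more than 1 N (contact force between brush_tip and column above 1 N and y of head_centre in the frame of column between -0.009 and 0.009 m and x of head_centre in the frame of column between -0.012 and 0.012 m and z of head_centre in the frame of column between 0.03 and 0.092 m), for 0.15 s.
2. the brush head lies off-centre by over 10 mm on the left (+y of the column) wall with more than 0.8 N, low (head centre less than 92 mm above the column's underside) (contact force between brush and column above 0.8 N and y of head_centre in the frame of column above 0.01 m and z of head_centre in the frame of column between 0.03 and 0.092 m), for 0.1 s.
3. the brush head lies off-centre by over 10 mm on the left (+y of the column) wall with more than 0.8 N, high (head centre 120 to 152 mm above the column's underside) (contact force between brush and column above 0.8 N and y of head_centre in the frame of column above 0.01 m and z of head_centre in the frame of column between 0.12 and 0.152 m), for 0.1 s.
4. the brush head lies off-centre by over 10 mm on the left (+y of the column) wall with more than 0.8 N, low again (head centre less than 92 mm above the column's underside) (all of step 2), for 0.1 s.
5. the brush head lies off-centre by over 10 mm on the right (-y of the column) wall with more than 0.8 N, low (head centre less than 92 mm above the column's underside) (contact force between brush and column above 0.8 N and y of head_centre in the frame of column below -0.01 m and z of head_centre in the frame of column between 0.03 and 0.092 m), for 0.1 s.
6. the brush head lies off-centre by over 10 mm on the right (-y of the column) wall with more than 0.8 N, high (head centre 120 to 152 mm above the column's underside) (contact force between brush and column above 0.8 N and y of head_centre in the frame of column below -0.01 m and z of head_centre in the frame of column between 0.12 and 0.152 m), for 0.1 s.
7. the brush head lies off-centre by over 10 mm on the right (-y of the column) wall with more than 0.8 N, low again (head centre less than 92 mm above the column's underside) (all of step 5), for 0.1 s.
At the end, for the whole second after the job is handed in: The brush hangs at rest on the hanger, head down and upright within 0.1 rad, its collar lying flat on the prongs: the collar's centre within 15 mm of the rest point and within 4 mm of its height (distance between brush and hanger_rest below 0.015 m and z of brush in the frame of hanger_rest between -0.004 and 0.004 m and angle between brush's own z axis and vertical below 0.1 rad and linear speed of brush below 0.03 m/s); the robot touches nothing.
It fails at once if the brush presses on the column with more than 15 N (contact force between brush and column above 15 N).
It fails at once if the robot itself leans on the column with more than 5 N (contact force between any of the arm, the fingers and column above 5 N).
It fails at once if the tall_beaker is moved by more than 20 mm or tipped (distance of tall_beaker from where it was at the start of the episode above 0.02 m or angle between tall_beaker's own z axis and vertical above 0.3 rad).
It fails at once if the amber_bottle is moved by more than 20 mm or tipped (distance of amber_bottle from where it was at the start of the episode above 0.02 m or angle between amber_bottle's own z axis and vertical above 0.3 rad).
It fails at once if the wash_bottle is moved by more than 20 mm or tipped (distance of wash_bottle from where it was at the start of the episode above 0.02 m or angle between wash_bottle's own z axis and vertical above 0.3 rad).
It also fails if it takes over 72 s, if anything falls off the work surface, if the arm or the gripper's body presses on something with over 40 N, if the wrist force passes 120 N, or if a joint passes its speed limit or range.

## Working session

There is one attempt and no reset: what is moved stays moved. The work goes in short steps, Python scripts to look and compute and a tool call to move; the robot and the scene stay as the last step left them, time stands still between calls to the robot, and variables do not carry over. Pictures are saved under pics/ and viewed, about 8 in all and at most 12, crops included, and the job is handed in when it is done.

Besides the shell and the picture viewer there is one more tool, called after "Emit:" in YAML: its name, and indented under it one key for each argument. send_rows: Moves the arm, as the interface text tells. Its arguments: {"type":"object","properties":{"plan":{"type":"array"}},"required":["plan"]}

```bash
ls; mkdir -p pics
python3 - <<'E'
from workcell import manip
import cv2,numpy as np
for n in("scene","top"):
    im=manip.snapshot(n); cv2.imwrite(f"pics/{n}0.png",im[:,:,::-1])
    c=manip.get_calibration(n); print(n,c)
    E=np.array(c["extrinsics"]);print("cam pos",-E[:3,:3].T@E[:3,3])
print(manip.state())
E
```

```text
pics
scene {'vfov': 42.06605418104726, 'cx': 288.3471746304438, 'cy': 209.3137464624176, 'extrinsics': array([[ 8.90514919e-01, -4.54656759e-01,  1.64441789e-02,
        -5.24106685e+02],
       [ 2.95635049e-01,  6.05763425e-01,  7.38681658e-01,
        -1.88065462e+02],
       [-3.45807890e-01, -6.52945561e-01,  6.73853840e-01,
        -2.22633042e+03],
       [ 0.00000000e+00,  0.00000000e+00,  0.00000000e+00,
         1.00000000e+00]])}
cam pos [ -247.55906229 -1578.03803415  1647.76031592]
top {'vfov': 47.910850627650895, 'cx': 274.5230754404089, 'cy': 209.50968057248753, 'extrinsics': array([[ 1.29432445e-02, -9.99817319e-01,  1.40642099e-02,
        -1.30194198e+02],
       [ 9.88346652e-01,  1.49256751e-02,  1.51486368e-01,
        -5.43214717e+02],
       [-1.51668612e-01,  1.19395896e-02,  9.88359286e-01,
        -1.87245230e+03],
       [ 0.00000000e+00,  0.00000000e+00,  0.00000000e+00,
         1.00000000e+00]])}
cam pos [ 254.57734088  -99.70625516 1934.7763184 ]
{'time_s': 0.1, 'q': array([ 9.86892195e-01,  2.21148167e-01,  1.52747992e+00,  4.17536904e-06,
        1.39471358e+00, -1.26100443e-01]), 'qd': array([-0.00134365, -0.00290198, -0.00231479, -0.00032844, -0.00167883,
       -0.00065649]), 'joint_torque': array([ 2.51930411e-03, -4.95940483e+01, -3.88522768e+01,  7.00981007e-02,
        5.14475384e-02, -3.72570275e-05]), 'ee_pos': array([275.91056736, 560.14232942, 200.55501372]), 'tcp_rot': array([ 3.63002290e-04,  8.49110884e-01,  5.28213918e-01, -7.95607498e-04]), 'wrist_force': array([-0.21268648, -0.4620228 , -0.02161555]), 'moment': array([-0.00432959, -0.06207664, -0.00572107]), 'finger_gap': 87.11061819627642}
```

View pics/scene0.png

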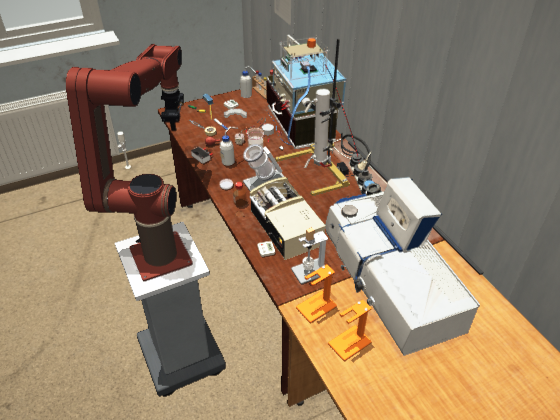

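View pics/top0.png

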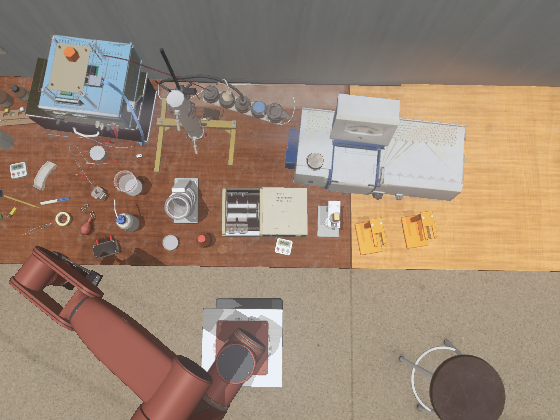

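The scene view shows the column at about (258,160), the grey hanger with the brush at (312,258), and two orange decoys. In the top view the column is at (182,198) and the hanger at (331,217). I'll zoom in on both.

Run:
```python
import cv2,numpy as np
s=cv2.imread("pics/scene0.png");t=cv2.imread("pics/top0.png")
def crop(im,x,y,w,h): 
    c=cv2.resize(im[y:y+h,x:x+w],(400,300),interpolation=cv2.INTER_CUBIC)
    k=400/w
    for i in range(0,w,10): cv2.putText(c,str(x+i),(int(i*k),8),0,.3,(0,255,255),1);cv2.line(c,(int(i*k),10),(int(i*k),14),(0,255,255),1)
    for j in range(0,h,10): cv2.putText(c,str(y+j),(0,int(j*k)+4),0,.3,(0,255,255),1)
    return c
a=np.hstack([crop(s,220,130,80,60),crop(s,272,225,80,60)])
b=np.hstack([crop(t,145,170,80,60),crop(t,295,190,80,60)])
cv2.imwrite("pics/crop0.png",np.vstack([a,b]))
```

```text
(no output)
```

View pics/crop0.png

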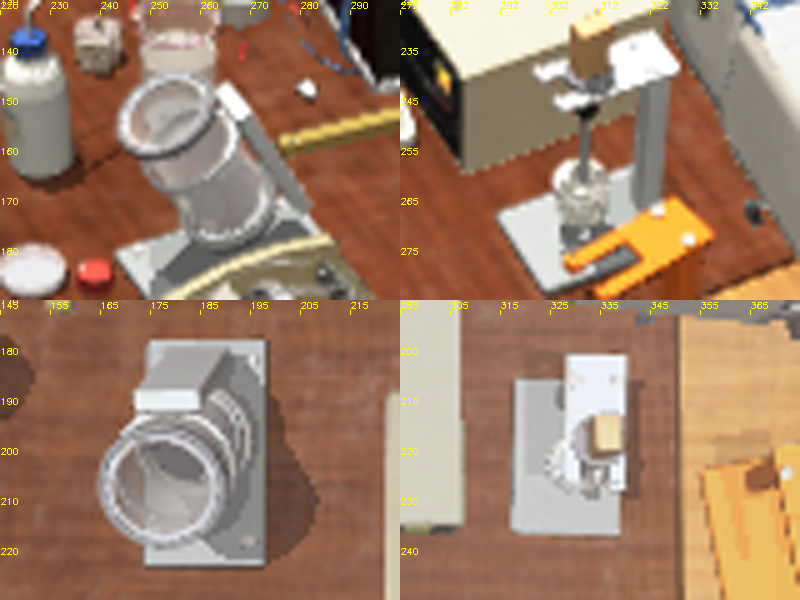

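```bash
cat > h.py <<'E'
import numpy as np
from workcell import manip
def ray(n,u,v):
    c=manip.get_calibration(n);E=np.array(c["extrinsics"]);f=210/np.tan(np.radians(c["vfov"]/2))
    d=E[:3,:3].T@np.array([(u-c["cx"])/f,-(v-c["cy"])/f,-1]);return -E[:3,:3].T@E[:3,3],d/np.linalg.norm(d)
def onz(n,u,v,z):
    o,d=ray(n,u,v);return o+d*(z-o[2])/d[2]
def tri(a,b):
    o,d=ray("scene",*a);p,e=ray("top",*b)
    s=np.linalg.lstsq(np.c_[d,-e],p-o,rcond=None)[0];A=o+s[0]*d;B=p+s[1]*e
    return (A+B)/2,np.linalg.norm(A-B)
def pix(n,P):
    c=manip.get_calibration(n);E=np.array(c["extrinsics"]);f=210/np.tan(np.radians(c["vfov"]/2))
    q=E[:3,:3]@np.array(P)+E[:3,3];return np.array([c["cx"]+f*q[0]/-q[2],c["cy"]-f*q[1]/-q[2]])
E
python3 - <<'E'
from h import *
import cv2
np.set_printoptions(precision=1,suppress=True)
t=lambda x,y,ox,oy:(ox+x/5,oy+y/5)
print("mouth",tri(t(168,112,220,130),t(163.5,189,145,170)))
print("handle",tri(t(192,16,272,225),t(207,133,295,190)))
print("col base corners",[onz("top",*t(x,y,145,170),6) for x,y in((145,40),(266,40),(266,265),(145,265))])
print("hanger base",[onz("top",*t(x,y,295,190),6) for x,y in((117,80),(220,235),(113,235))])
print("hanger plate z185",[onz("top",*t(x,y,295,190),185) for x,y in((165,55),(227,55),(227,190))])
im={n:cv2.imread(f"pics/{n}0.png") for n in("scene","top")}
for n,(x0,y0,x1,y1) in dict(scene=(300,220,325,245),top=(330,207,345,225)).items():
    h=cv2.cvtColor(im[n],cv2.COLOR_BGR2HSV)[y0:y1,x0:x1]
    m=((h[...,0]>8)&(h[...,0]<25)&(h[...,1]>70)&(h[...,2]>90)).astype(np.uint8)
    k,l,st,ce=cv2.connectedComponentsWithStats(m);i=1+st[1:,4].argmax();print(n,st[i]+np.array([x0,y0,0,0,0]),ce[i]+[x0,y0])
E
```

```text
mouth (array([527.6, 238.4, 190.8]), np.float64(9.216664885807619))
handle (array([ 494.7, -345.5,  245.1]), np.float64(7.1268056804094435))
col base corners [array([676.8, 296.7,   6. ]), array([678.4, 196.3,   6. ]), array([489.9, 189.3,   6. ]), array([488.4, 288.3,   6. ])]
hanger base [array([ 568. , -304.4,    6. ]), array([ 440.5, -388.8,    6. ]), array([ 439.3, -301. ,    6. ])]
hanger plate z185 [array([ 558.5, -321.6,  185. ]), array([ 559.2, -368.3,  185. ]), array([ 457. , -367.5,  185. ])]
scene [300 227  25  14 122] [311.4 233.3]
top [339 207   6  18  80] [342.2 215.7]
```

```bash
cat >> h.py <<'E'
from scipy.spatial.transform import Rotation as Ro
np.set_printoptions(precision=4,suppress=True)
def rot(zdir,xdir):  # tool rotation from tool z and approx tool x, world
    z=np.array(zdir,float);z/=np.linalg.norm(z);x=np.array(xdir,float);x-=z*(x@z);x/=np.linalg.norm(x)
    return Ro.from_matrix(np.c_[x,np.cross(z,x),z])
def cur():
    s=manip.state();q=s["tcp_rot"];return s,np.array(s["ee_pos"]),Ro.from_quat([q[1],q[2],q[3],q[0]])
def go(P,R):
    s,p,r=cur();print("shift m",r.inv().apply(np.array(P)-p)/1000,"turn",(r.inv()*R).as_rotvec())
E
python3 - <<'E'
from h import *
R=rot((0,0,-1),(.015,1,0))
s,p,r=cur();go(p+[0,0,230],R);go((492,-345,420),R);go((492,-345,300),R)
E
```

```text
shift m [-0.0004 -0.0001 -0.23  ] turn [-0.0006  0.0017 -0.4428]
shift m [-0.7168  0.5938 -0.2183] turn [-0.0006  0.0017 -0.4428]
shift m [-0.7166  0.5939 -0.0983] turn [-0.0006  0.0017 -0.4428]
```

Emit:
send_rows:
  plan:
    - [0, [0, 0, -0.06], [0, 0, -0.1]]
    - [0, [0, 0, -0.12], [0, 0, -0.2]]
    - [0, [0, 0, -0.18], [0, 0, -0.3]]
    - [0, [-0.03, 0.025, -0.22], [0, 0, -0.443]]
    - [0, [-0.075, 0.0625, -0.22], [0, 0, -0.443]]
    - [0, [-0.12, 0.1, -0.22], [0, 0, -0.443]]
    - [0, [-0.165, 0.1375, -0.22], [0, 0, -0.443]]
    - [0, [-0.21, 0.175, -0.22], [0, 0, -0.443]]
    - [0, [-0.255, 0.2125, -0.22], [0, 0, -0.443]]
    - [0, [-0.3, 0.25, -0.22], [0, 0, -0.443]]

```text
time_s: 1.35
ee_pos: [367.8, 179.3, 421.2]
tcp_rot: [0.0, 0.712, 0.702, -0.0]
wrist_force: [0.4, -0.2, -0.1]
finger_gap: 86.9
```

Run:
```python
from h import *
R=rot((0,0,-1),(.015,1,0))
s,p,r=cur();print(p,s["q"]);go((492,-345,420),R);go((492,-345,300),R)
```

```text
[367.7866 179.2722 421.2147] [ 0.2603 -0.3514  1.6674 -0.0001  1.8256 -1.2962]
shift m [-0.5224  0.1317  0.0013] turn [0.     0.0001 0.0007]
shift m [-0.5224  0.1317  0.1213] turn [0.     0.0001 0.0007]
```

Emit:
send_rows:
  plan:
    - [0, [-0.055, 0.014, 0], [0, 0, 0]]
    - [0, [-0.11, 0.028, 0], [0, 0, 0]]
    - [0, [-0.165, 0.042, 0], [0, 0, 0]]
    - [0, [-0.22, 0.055, 0], [0, 0, 0]]
    - [0, [-0.275, 0.07, 0], [0, 0, 0]]
    - [0, [-0.33, 0.083, 0], [0, 0, 0]]
    - [0, [-0.385, 0.097, 0.0], [0, 0, 0]]
    - [0, [-0.44, 0.111, 0.04], [0, 0, 0]]
    - [0, [-0.49, 0.124, 0.08], [0, 0, 0]]
    - [0, [-0.522, 0.132, 0.12], [0, 0, 0]]

```text
time_s: 2.6
ee_pos: [492.3, -344.9, 300.3]
tcp_rot: [0.0, 0.713, 0.702, 0.0]
wrist_force: [1.2, 0.5, 0.3]
finger_gap: 87.2
```

Run:
```python
from h import *
import cv2
s=manip.snapshot("scene")[:,:,::-1].copy();t=manip.snapshot("top")[:,:,::-1].copy()
cv2.imwrite("pics/s1.png",s);cv2.imwrite("pics/t1.png",t)
st,p,r=cur();print(p,st["finger_gap"])
k=6
def crop(n,im,x,y,w,h,pts):
    c=cv2.resize(im[y:y+h,x:x+w],None,fx=k,fy=k,interpolation=cv2.INTER_CUBIC)
    for P in pts:
        u=pix(n,P)+.5;cv2.circle(c,(int((u[0]-x)*k),int((u[1]-y)*k)),3,(0,0,255),1)
    for i in range(0,w,10): cv2.putText(c,str(x+i),(i*k,8),0,.3,(0,255,255),1)
    for j in range(0,h,10): cv2.putText(c,str(y+j),(0,j*k+4),0,.3,(0,255,255),1)
    return c
g=st["finger_gap"]/2
pts=[p,r.apply([g,0,0])+p,r.apply([-g,0,0])+p,(492,-345,243),(492,-345,193)]
cv2.imwrite("pics/c1.png",np.hstack([crop("scene",s,282,190,60,75,pts),crop("top",t,305,190,60,75,pts)]))
```

```text
[ 489.3518 -344.1343  292.7031] 86.96917852865869
```

View pics/c1.png

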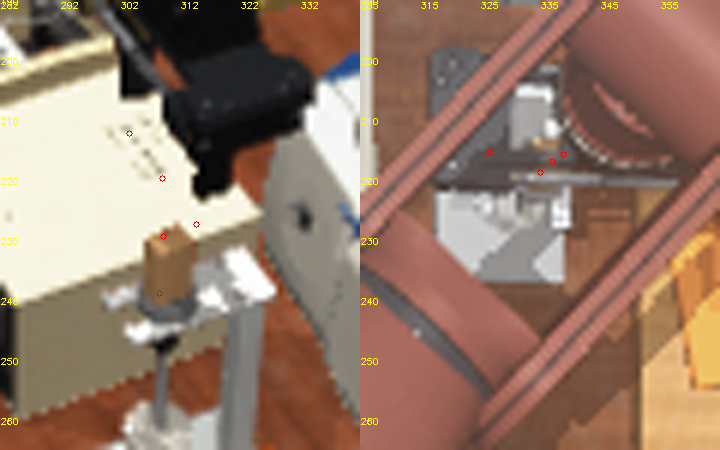

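Run:
```python
from h import *
import cv2
print(cur()[1])
s=manip.snapshot("scene")[:,:,::-1].copy()
st,p,r=cur();print(p,st["finger_gap"],st["qd"])
k=6;g=st["finger_gap"]/2
c=cv2.resize(s[180:265,270:350],None,fx=k,fy=k,interpolation=cv2.INTER_CUBIC)
for P in [p,r.apply([g,0,0])+p,r.apply([-g,0,0])+p,(492,-345,243),(492,-345,193)]:
    u=pix("scene",P)+.5;cv2.circle(c,(int((u[0]-270)*k),int((u[1]-180)*k)),3,(0,0,255),1);print(u)
cv2.imwrite("pics/c2.png",c)
```

```text
[ 489.3518 -344.1343  292.7031]
[ 490.266  -343.0065  296.3805] 87.17478377313542 [ 0.035  -0.0754 -0.049   0.0106  0.0326  0.0101]
[309.1468 218.6683]
[303.6328 211.2224]
[314.8228 226.3328]
[309.218 229.429]
[308.6618 238.9873]
```

View pics/c2.png

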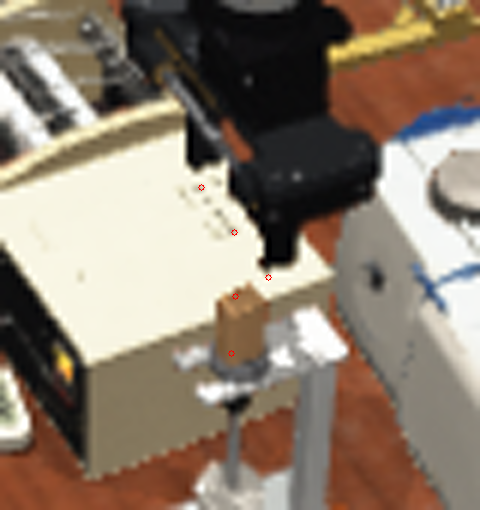

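Emit:
send_rows:
  plan:
    - [0, [0, 0, 0], [0, 0, 0]]
    - [0, [0, 0, 0], [0, 0, 0]]
    - [0, [0, 0, 0], [0, 0, 0]]
    - [0, [0, 0, 0], [0, 0, 0]]
    - [0, [0, 0, 0], [0, 0, 0]]
    - [0, [0, 0, 0], [0, 0, 0]]
    - [0, [0, 0, 0], [0, 0, 0]]
    - [0, [0, 0, 0], [0, 0, 0]]
    - [0, [0, 0, 0], [0, 0, 0]]
    - [0, [0, 0, 0], [0, 0, 0]]

```text
time_s: 4.0
ee_pos: [492.1, -342.9, 301.5]
tcp_rot: [-0.0, 0.712, 0.702, -0.0]
wrist_force: [-0.7, 0.1, 1.1]
finger_gap: 87.0
```

Run:
```python
from h import *
import cv2
print(cur()[1])
s=manip.snapshot("scene")[:,:,::-1].copy()
st,p,r=cur();print(p,st["finger_gap"],st["qd"],st["wrist_force"])
k=9;g=st["finger_gap"]/2
c=cv2.resize(s[190:255,285:335],None,fx=k,fy=k,interpolation=cv2.INTER_CUBIC)
for P in [p,r.apply([g,0,0])+p,r.apply([-g,0,0])+p,r.apply([-g-15,0,0])+p,(492,-345,243),(492,-345,193)]:
    u=pix("scene",P)+.5;cv2.circle(c,(int((u[0]-285)*k),int((u[1]-190)*k)),3,(0,0,255),1);print(u)
cv2.imwrite("pics/c3.png",c)
```

```text
[ 492.1346 -342.9054  301.4984]
[ 492.1488 -342.8732  301.5149] 86.89755988208768 [ 0.0009 -0.0004 -0.0011  0.0026 -0.0026 -0.0005] [ 0.5068  0.0387 -0.0375]
[309.6464 217.4521]
[304.1064 210.0974]
[315.3496 225.0234]
[317.3577 227.6894]
[309.218 229.429]
[308.6618 238.9873]
```

View pics/c3.png

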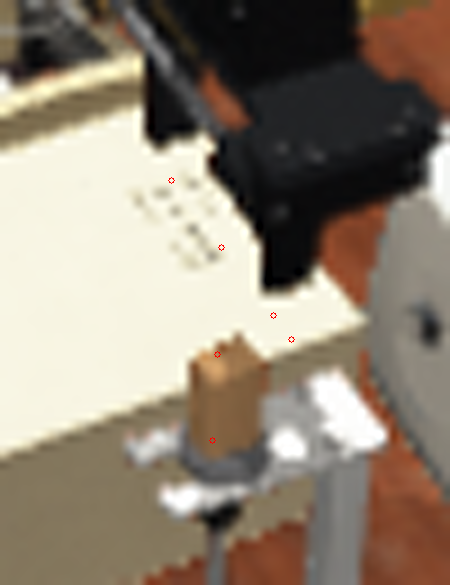

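The fingertips and the handle line up laterally in the scene view, tips around (310,214) and handle top at (310.3,229). I'll go down and grip.

Emit:
send_rows:
  plan:
    - [0, [-0.001, 0, 0.015], [0, 0, 0]]
    - [0, [-0.002, 0.001, 0.035], [0, 0, 0]]
    - [0, [-0.002, 0.001, 0.055], [0, 0, 0]]
    - [0, [-0.002, 0.001, 0.075], [0, 0, 0]]
    - [0, [-0.002, 0.001, 0.09], [0, 0, 0]]
    - [0, [-0.002, 0.001, 0.097], [0, 0, 0]]
    - [0, [-0.002, 0.001, 0.098], [0, 0, 0]]
    - [0, [-0.002, 0.001, 0.098], [0, 0, 0]]
    - [0.4, [-0.002, 0.001, 0.098], [0, 0, 0]]
    - [0.7, [-0.002, 0.001, 0.098], [0, 0, 0]]

```text
time_s: 5.3
ee_pos: [493.4, -345.1, 204.1]
tcp_rot: [0.001, 0.712, 0.702, 0.0]
wrist_force: [-0.3, -0.6, -0.7]
finger_gap: 74.4
```

Emit:
send_rows:
  plan:
    - [1, [0, 0, 0], [0, 0, 0]]
    - [1, [0, 0, 0], [0, 0, 0]]
    - [1, [0, 0, 0], [0, 0, 0]]
    - [1, [0, 0, 0], [0, 0, 0]]
    - [1, [0, 0, 0], [0, 0, 0]]
    - [1, [0, 0, 0], [0, 0, 0]]
    - [1, [0, 0, 0], [0, 0, 0]]
    - [1, [0, 0, 0], [0, 0, 0]]
    - [1, [0, 0, 0], [0, 0, 0]]
    - [1, [0, 0, 0], [0, 0, 0]]

```text
time_s: 6.55
ee_pos: [493.1, -344.8, 203.5]
tcp_rot: [-0.0, 0.712, 0.702, 0.0]
wrist_force: [1.1, -0.2, 0.1]
finger_gap: 19.9
```

Run:
```python
from h import *
import cv2
s=manip.snapshot("scene")[:,:,::-1].copy();cv2.imwrite("pics/s4.png",s)
st,p,r=cur();print(p,r.as_matrix(),st["finger_gap"],st["wrist_force"],st["moment"])
k=9
cv2.imwrite("pics/c4.png",cv2.resize(s[205:270,280:340],None,fx=k,fy=k,interpolation=cv2.INTER_CUBIC))
```

```text
[ 493.1689 -344.8306  203.5356] [[ 0.0147  0.9999  0.    ]
 [ 0.9999 -0.0147  0.    ]
 [ 0.      0.     -1.    ]] 19.72978170243813 [-0.0509  0.2496  0.4145] [ 0.1105 -0.0818  0.0272]
```

View pics/c4.png

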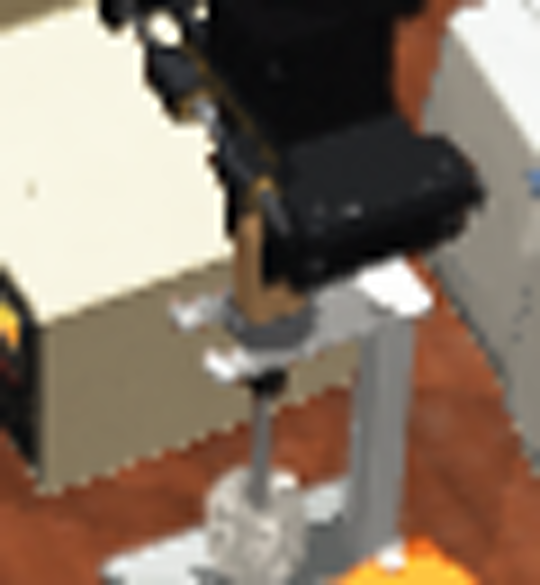

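Gripped: gap 19.7 mm, with the pads on the handle and the collar still on the prongs. Next I lift 12 mm, draw it out towards −x, then raise it.

Emit:
send_rows:
  plan:
    - [1, [0, 0, -0.007], [0, 0, 0]]
    - [1, [0, 0, -0.012], [0, 0, 0]]
    - [1, [0, 0, -0.012], [0, 0, 0]]
    - [1, [0, -0.015, -0.012], [0, 0, 0]]
    - [1, [0, -0.035, -0.012], [0, 0, 0]]
    - [1, [0, -0.055, -0.012], [0, 0, 0]]
    - [1, [0, -0.075, -0.012], [0, 0, 0]]
    - [1, [0, -0.09, -0.014], [0, 0, 0]]
    - [1, [0, -0.095, -0.03], [0, 0, 0]]
    - [1, [0, -0.095, -0.055], [0, 0, 0]]

```text
time_s: 7.85
ee_pos: [397.6, -343.3, 259.4]
tcp_rot: [-0.0, 0.713, 0.702, 0.0]
wrist_force: [1.4, -0.2, -1.1]
finger_gap: 19.6
```

Run:
```python
from h import *
s,p,r=cur();print(p,s["finger_gap"],s["wrist_force"])
R0=rot((0,0,-1),(.015,1,0))
C=np.array([527.6,238.4,190.8]);psi=.035;S=np.sin(.45);a=np.array([-S*np.cos(psi),-S*np.sin(psi),np.cos(.45)])
R=rot(-a,(-np.sin(psi),np.cos(psi),0));P=C+a*218.5
go((400,-150,440),R0);go((400,50,440),R0);go(P+[0,0,60],R);go(P,R)
```

```text
[ 397.5795 -343.2789  259.3614] 19.64849845407014 [ 1.4251 -0.1508 -1.0692]
shift m [ 0.1934 -0.0006 -0.1805] turn [-0.0004 -0.0007 -0.0003]
shift m [ 0.3934 -0.0037 -0.1804] turn [-0.0004 -0.0007 -0.0003]
shift m [ 0.5789  0.0261 -0.1878] turn [-0.4503  0.0107 -0.0496]
shift m [ 0.5789  0.0261 -0.1278] turn [-0.4503  0.0107 -0.0496]
```

Emit:
send_rows:
  plan:
    - [1, [0, 0, -0.04], [0, 0, 0]]
    - [1, [0, 0, -0.09], [0, 0, 0]]
    - [1, [0.03, 0, -0.14], [0, 0, 0]]
    - [1, [0.07, 0, -0.18], [0, 0, 0]]
    - [1, [0.12, 0, -0.188], [0, 0, 0]]
    - [1, [0.17, 0, -0.188], [-0.05, 0, 0]]
    - [1, [0.22, 0, -0.188], [-0.1, 0, 0]]
    - [1, [0.27, 0, -0.188], [-0.15, 0, 0]]
    - [1, [0.32, 0.01, -0.188], [-0.2, 0, 0]]
    - [1, [0.37, 0.01, -0.188], [-0.25, 0, 0]]

```text
time_s: 9.1
ee_pos: [413.5, 28.0, 448.1]
tcp_rot: [0.09, 0.707, 0.696, 0.089]
wrist_force: [0.7, -0.1, -1.8]
finger_gap: 19.7
```

```bash
cat >> h.py <<'E'
C=np.array([527.6,238.4,190.8]);psi=.035
def axes():
    S=np.sin(.45);a=np.array([-S*np.cos(psi),-S*np.sin(psi),np.cos(.45)]);return a,rot(-a,(-np.sin(psi),np.cos(psi),0))
E
python3 - <<'E'
from h import *
s,p,r=cur();print(p,s["q"],s["finger_gap"],s["wrist_force"])
a,R=axes();P=C+a*218.5
go(P+[0,0,60],R);go(P,R)
E
```

```text
[413.4984  27.954  448.0758] [-0.1551 -0.559   1.7771  0.0357  1.672  -1.7027] 19.73342970772852 [ 0.7492 -0.1361 -1.83  ]
shift m [0.2074 0.0153 0.0046] turn [-0.1961  0.0169 -0.0472]
shift m [0.2074 0.0003 0.0627] turn [-0.1961  0.0169 -0.0472]
```

Emit:
send_rows:
  plan:
    - [1, [0.045, 0.003, 0.001], [-0.05, 0.004, -0.01]]
    - [1, [0.09, 0.006, 0.002], [-0.1, 0.008, -0.02]]
    - [1, [0.13, 0.01, 0.003], [-0.15, 0.012, -0.03]]
    - [1, [0.165, 0.012, 0.004], [-0.196, 0.017, -0.04]]
    - [1, [0.19, 0.014, 0.005], [-0.196, 0.017, -0.047]]
    - [1, [0.207, 0.012, 0.015], [-0.196, 0.017, -0.047]]
    - [1, [0.207, 0.008, 0.03], [-0.196, 0.017, -0.047]]
    - [1, [0.207, 0.004, 0.05], [-0.196, 0.017, -0.047]]
    - [1, [0.207, 0.001, 0.06], [-0.196, 0.017, -0.047]]
    - [1, [0.207, 0, 0.063], [-0.196, 0.017, -0.047]]

```text
time_s: 10.35
ee_pos: [432.0, 232.4, 385.0]
tcp_rot: [0.154, 0.678, 0.701, 0.159]
wrist_force: [-0.6, -0.2, -1.8]
finger_gap: 19.6
```

Run:
```python
from h import *
import cv2,time
for i in range(8): s=manip.snapshot("scene")
s=s[:,:,::-1].copy();t=manip.snapshot("top")[:,:,::-1].copy();cv2.imwrite("pics/s5.png",s);cv2.imwrite("pics/t5.png",t)
st,p,r=cur();print(p,st["finger_gap"],st["wrist_force"],st["qd"]);a,R=axes();go(C+a*218.5,R)
k=6
def crop(n,im,x,y,w,h):
    c=cv2.resize(im[y:y+h,x:x+w],None,fx=k,fy=k,interpolation=cv2.INTER_CUBIC)
    for d in (18.5,146.5,178.5,218.5,258):
        u=pix(n,p+r.apply([0,0,d]))+.5;cv2.circle(c,(int((u[0]-x)*k),int((u[1]-y)*k)),3,(0,0,255),1)
    return c
cv2.imwrite("pics/c5.png",np.hstack([crop("scene",s,218,100,65,95),crop("top",t,148,155,65,95)]))
```

```text
[432.3775 233.1542 385.9361] 20.082789197868504 [-0.4859 -0.2932 -1.5827] [-0.0008  0.0002  0.0046 -0.0002  0.0007  0.0003]
shift m [ 0.0019  0.001  -0.0013] turn [-0.0034 -0.0002  0.0001]
```

View pics/c5.png

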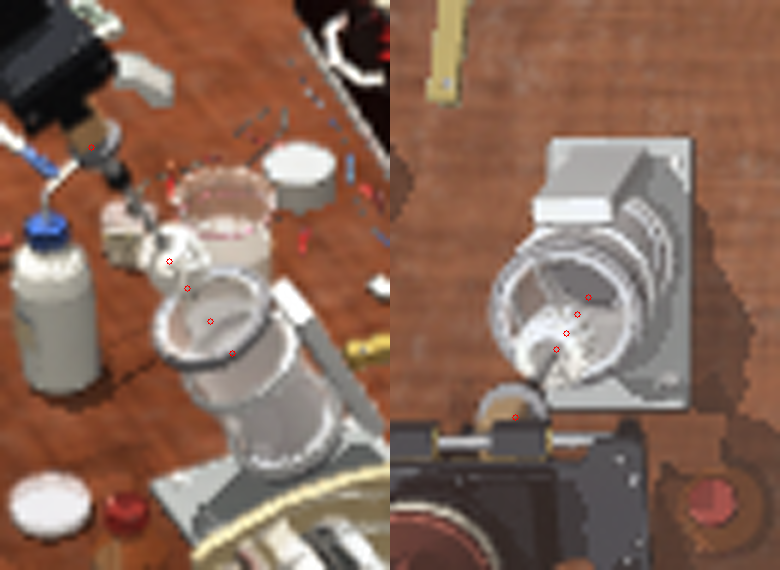

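The scene view puts the brush on the column axis (mouth centre ≈ dot), and the top view suggests the mouth lies 1–4 mm further to +y. Clearance is 14 mm, so I'll insert with a small +y shift and feel for the walls.

Emit:
send_rows:
  plan:
    - [1, [0.003, 0.001, 0.01], [0, 0, 0]]
    - [1, [0.003, 0.001, 0.025], [0, 0, 0]]
    - [1, [0.003, 0.001, 0.04], [0, 0, 0]]
    - [1, [0.003, 0.001, 0.055], [0, 0, 0]]
    - [1, [0.003, 0.001, 0.07], [0, 0, 0]]
    - [1, [0.003, 0.001, 0.085], [0, 0, 0]]
    - [1, [0.003, 0.001, 0.1], [0, 0, 0]]
    - [1, [0.003, 0.001, 0.115], [0, 0, 0]]
    - [1, [0.003, 0.001, 0.13], [0, 0, 0]]
    - [1, [0.003, 0.001, 0.135], [0, 0, 0]]

```text
time_s: 12.05
ee_pos: [491.1, 237.9, 262.5]
tcp_rot: [0.153, 0.678, 0.702, 0.158]
wrist_force: [-0.4, 0.3, -1.5]
finger_gap: 20.0
```

```bash
cat >> h.py <<'E'
def feel(n=8):
    F=[]
    for i in range(n):
        manip.snapshot("scene");s,p,r=cur();F.append(r.inv().apply(s["wrist_force"]))
    a,R=axes();d=p-C;Rc=np.c_[np.cross([-np.sin(psi),np.cos(psi),0],a),[-np.sin(psi),np.cos(psi),0],a]
    print("t",s["time_s"],"p",p,"F tool",np.mean(F,0),"sd",np.std(F,0),"TCP in mouth frame",Rc.T@d)
    return s
E
python3 - <<'E'
from h import *
s=feel(8);print(s["moment"]);a,R=axes();s,p,r=cur();go(p,R)
E
```

```text
t 12.45 p [491.4421 238.3564 264.9075] F tool [ 0.1963 -0.9073  1.2363] sd [0.5619 0.457  0.5746] TCP in mouth frame [-0.3055  1.2216 82.4484]
[0.0407 0.429  0.0364]
shift m [0. 0. 0.] turn [-0.0028 -0.0005  0.0001]
```

Emit:
send_rows:
  plan:
    - [1, [0.004, 0, 0], [0, 0, 0]]
    - [1, [0.008, 0, 0], [0, 0, 0]]
    - [1, [0.011, 0, 0], [0, 0, 0]]
    - [1, [0.013, 0, 0], [0, 0, 0]]
    - [1, [0.015, 0, 0], [0, 0, 0]]
    - [1, [0.016, 0, 0], [0, 0, 0]]
    - [1, [0.017, 0, 0], [0, 0, 0]]
    - [1, [0.017, 0, 0], [0, 0, 0]]
    - [1, [0.017, 0, 0], [0, 0, 0]]
    - [1, [0.017, 0, 0], [0, 0, 0]]

```text
time_s: 13.7
ee_pos: [490.7, 255.1, 264.1]
tcp_rot: [0.154, 0.677, 0.702, 0.159]
wrist_force: [-0.4, -1.3, -1.0]
finger_gap: 19.9
```

```bash
python3 -c "
from h import *
feel(10)"
```

```text
t 14.2 p [490.6454 255.1069 264.1043] F tool [-0.6955 -0.6692  1.1979] sd [0.5271 0.4059 0.5439] TCP in mouth frame [-0.844  17.9898 81.8165]
```

Emit:
send_rows:
  plan:
    - [1, [-0.006, 0, 0], [0, 0, 0]]
    - [1, [-0.012, 0, 0], [0, 0, 0]]
    - [1, [-0.018, 0, 0], [0, 0, 0]]
    - [1, [-0.024, 0, 0], [0, 0, 0]]
    - [1, [-0.028, 0, 0], [0, 0, 0]]
    - [1, [-0.031, 0, 0], [0, 0, 0]]
    - [1, [-0.033, 0, 0], [0, 0, 0]]
    - [1, [-0.034, 0, 0], [0, 0, 0]]
    - [1, [-0.034, 0, 0], [0, 0, 0]]
    - [1, [-0.034, 0, 0], [0, 0, 0]]

```text
time_s: 15.45
ee_pos: [492.0, 221.6, 264.5]
tcp_rot: [0.154, 0.677, 0.702, 0.16]
wrist_force: [-1.9, 4.3, 0.7]
finger_gap: 19.6
```

```bash
python3 -c "
from h import *
feel(10)"
```

```text
t 15.95 p [491.8919 221.2415 264.21  ] F tool [ 4.4666 -0.4632 -1.1423] sd [0.5696 0.5169 0.3586] TCP in mouth frame [ -0.7434 -15.8985  81.8853]
```

Walls felt: free travel is 28.7 mm (28 expected) and the centre is at y = +2.75 in my mouth frame. I'll centre there and feel downwards for the plate.

Emit:
send_rows:
  plan:
    - [1, [0.005, 0, 0], [0, 0, 0]]
    - [1, [0.01, 0, 0], [0, 0, 0]]
    - [1, [0.015, 0, 0], [0, 0, 0]]
    - [1, [0.0185, 0, 0], [0, 0, 0]]
    - [1, [0.0185, 0, 0.005], [0, 0, 0]]
    - [1, [0.0185, 0, 0.01], [0, 0, 0]]
    - [1, [0.0185, 0, 0.015], [0, 0, 0]]
    - [1, [0.0185, 0, 0.02], [0, 0, 0]]
    - [1, [0.0185, 0, 0.023], [0, 0, 0]]
    - [1, [0.0185, 0, 0.023], [0, 0, 0]]

```text
time_s: 17.2
ee_pos: [501.1, 239.9, 243.0]
tcp_rot: [0.154, 0.677, 0.702, 0.159]
wrist_force: [0.8, 0.1, -1.6]
finger_gap: 19.7
```

```bash
python3 -c "
from h import *
feel(8)"
```

```text
t 17.6 p [501.1577 240.0572 243.5876] F tool [ 0.0352 -0.3353  1.639 ] sd [0.2214 0.6492 0.2924] TCP in mouth frame [-0.7823  2.5815 59.0017]
```

Emit:
send_rows:
  plan:
    - [1, [0, 0, 0.001], [0, 0, 0]]
    - [1, [0, 0, 0.002], [0, 0, 0]]
    - [1, [0, 0, 0.003], [0, 0, 0]]
    - [1, [0, 0, 0.004], [0, 0, 0]]
    - [1, [0, 0, 0.005], [0, 0, 0]]
    - [1, [0, 0, 0.006], [0, 0, 0]]
    - [1, [0, 0, 0.007], [0, 0, 0]]
    - [1, [0, 0, 0.007], [0, 0, 0]]
    - [1, [0, 0, 0.007], [0, 0, 0]]
    - [1, [0, 0, 0.007], [0, 0, 0]]

```text
time_s: 18.85
ee_pos: [504.2, 240.1, 237.2]
tcp_rot: [0.154, 0.677, 0.702, 0.159]
wrist_force: [0.6, 0.7, -1.4]
finger_gap: 19.7
```

```bash
python3 -c "
from h import *
feel(6)"
```

```text
t 19.15 p [504.1195 240.0934 237.058 ] F tool [ 0.5139 -0.9072  0.8931] sd [0.1978 0.2395 0.2876] TCP in mouth frame [-0.956  2.514 51.834]
```

Emit:
send_rows:
  plan:
    - [1, [0, 0, 0.001], [0, 0, 0]]
    - [1, [0, 0, 0.002], [0, 0, 0]]
    - [1, [0, 0, 0.003], [0, 0, 0]]
    - [1, [0, 0, 0.004], [0, 0, 0]]
    - [1, [0, 0, 0.005], [0, 0, 0]]
    - [1, [0, 0, 0.005], [0, 0, 0]]
    - [1, [0, 0, 0.005], [0, 0, 0]]
    - [1, [0, 0, 0.005], [0, 0, 0]]
    - [1, [0, 0, 0.005], [0, 0, 0]]
    - [1, [0, 0, 0.005], [0, 0, 0]]

```text
time_s: 20.4
ee_pos: [506.3, 240.2, 232.6]
tcp_rot: [0.154, 0.677, 0.702, 0.159]
wrist_force: [-1.6, 0.1, -0.2]
finger_gap: 19.5
```

```bash
python3 -c "
from h import *
feel(8)"
```

```text
t 20.8 p [506.3073 240.1811 232.5924] F tool [-0.2533 -0.9385 -0.635 ] sd [0.5352 0.2416 0.3519] TCP in mouth frame [-0.9268  2.5251 46.8606]
```

Contact of about 2 N, with the plate at roughly 32 mm, inside the 18–43 range. I'll press 2 mm more and hold.

Emit:
send_rows:
  plan:
    - [1, [0, 0, 0.001], [0, 0, 0]]
    - [1, [0, 0, 0.002], [0, 0, 0]]
    - [1, [0, 0, 0.0025], [0, 0, 0]]
    - [1, [0, 0, 0.0025], [0, 0, 0]]
    - [1, [0, 0, 0.0025], [0, 0, 0]]
    - [1, [0, 0, 0.0025], [0, 0, 0]]
    - [1, [0, 0, 0.0025], [0, 0, 0]]
    - [1, [0, 0, 0.0025], [0, 0, 0]]
    - [1, [0, 0, 0.0025], [0, 0, 0]]
    - [1, [0, 0, 0.0025], [0, 0, 0]]

```text
time_s: 22.05
ee_pos: [507.4, 240.2, 230.3]
tcp_rot: [0.154, 0.677, 0.702, 0.159]
wrist_force: [-1.3, -0.2, 1.6]
finger_gap: 19.6
```

```bash
python3 -c "
from h import *
feel(6)"
```

```text
t 22.35 p [507.352  240.2316 230.2717] F tool [-0.1317 -0.4097 -1.5612] sd [0.4107 0.6912 0.3369] TCP in mouth frame [-0.9946  2.539  44.3161]
```

Emit:
send_rows:
  plan:
    - [1, [0, 0, -0.005], [0, 0, 0]]
    - [1, [0, 0, -0.011], [0, 0, 0]]
    - [1, [0, 0, -0.015], [0, 0, 0]]
    - [1, [0.005, 0, -0.015], [0, 0, 0]]
    - [1, [0.01, 0, -0.015], [0, 0, 0]]
    - [1, [0.014, 0, -0.015], [0, 0, 0]]
    - [1, [0.016, 0, -0.015], [0, 0, 0]]
    - [1, [0.018, 0, -0.015], [0, 0, 0]]
    - [1, [0.018, 0, -0.015], [0, 0, 0]]
    - [1, [0.018, 0, -0.015], [0, 0, 0]]

```text
time_s: 23.6
ee_pos: [500.3, 257.6, 243.7]
tcp_rot: [0.154, 0.677, 0.702, 0.159]
wrist_force: [-0.3, -2.8, -1.0]
finger_gap: 19.9
```

```bash
python3 -c "
from h import *
feel(8)"
```

```text
t 24.0 p [500.251  257.883  243.7932] F tool [-2.6143 -0.7851  0.58  ] sd [0.4991 0.5111 0.5135] TCP in mouth frame [-0.9471 20.4281 59.3096]
```

Emit:
send_rows:
  plan:
    - [1, [0, 0, -0.005], [0, 0, 0]]
    - [1, [0, 0, -0.013], [0, 0, 0]]
    - [1, [0, 0, -0.022], [0, 0, 0]]
    - [1, [0, 0, -0.031], [0, 0, 0]]
    - [1, [0, 0, -0.04], [0, 0, 0]]
    - [1, [0, 0, -0.048], [0, 0, 0]]
    - [1, [0, 0, -0.056], [0, 0, 0]]
    - [1, [0, 0, -0.062], [0, 0, 0]]
    - [1, [0, 0, -0.063], [0, 0, 0]]
    - [1, [0, 0, -0.063], [0, 0, 0]]

```text
time_s: 25.25
ee_pos: [473.2, 257.1, 301.0]
tcp_rot: [0.154, 0.677, 0.702, 0.159]
wrist_force: [-0.7, -2.8, -0.5]
finger_gap: 19.4
```

```bash
python3 -c "
from h import *
feel(8)"
```

```text
t 25.65 p [473.2026 257.0475 300.7478] F tool [-2.5629 -0.5057 -0.3332] sd [0.3671 0.4814 0.354 ] TCP in mouth frame [ -0.5409  20.5396 122.3648]
```

Emit:
send_rows:
  plan:
    - [1, [0, 0, 0.005], [0, 0, 0]]
    - [1, [0, 0, 0.013], [0, 0, 0]]
    - [1, [0, 0, 0.022], [0, 0, 0]]
    - [1, [0, 0, 0.031], [0, 0, 0]]
    - [1, [0, 0, 0.04], [0, 0, 0]]
    - [1, [0, 0, 0.048], [0, 0, 0]]
    - [1, [0, 0, 0.056], [0, 0, 0]]
    - [1, [0, 0, 0.062], [0, 0, 0]]
    - [1, [0, 0, 0.064], [0, 0, 0]]
    - [1, [0, 0, 0.064], [0, 0, 0]]

```text
time_s: 26.9
ee_pos: [500.6, 258.0, 242.5]
tcp_rot: [0.153, 0.677, 0.702, 0.159]
wrist_force: [1.3, -2.0, -2.5]
finger_gap: 20.0
```

```bash
python3 -c "
from h import *
feel(8)"
```

```text
t 27.3 p [500.6333 258.0002 242.893 ] F tool [-2.1335 -0.649   2.4936] sd [0.5455 0.7415 0.5283] TCP in mouth frame [-0.9909 20.5319 58.3311]
```

Emit:
send_rows:
  plan:
    - [1, [-0.006, 0, 0], [0, 0, 0]]
    - [1, [-0.012, 0, 0], [0, 0, 0]]
    - [1, [-0.018, 0, 0], [0, 0, 0]]
    - [1, [-0.024, 0, 0], [0, 0, 0]]
    - [1, [-0.029, 0, 0], [0, 0, 0]]
    - [1, [-0.032, 0, 0], [0, 0, 0]]
    - [1, [-0.034, 0, 0], [0, 0, 0]]
    - [1, [-0.035, 0, 0], [0, 0, 0]]
    - [1, [-0.035, 0, 0], [0, 0, 0]]
    - [1, [-0.035, 0, 0], [0, 0, 0]]

```text
time_s: 28.55
ee_pos: [502.0, 223.5, 243.2]
tcp_rot: [0.154, 0.677, 0.702, 0.16]
wrist_force: [-0.9, 4.0, 1.3]
finger_gap: 19.4
```

```bash
python3 -c "
from h import *
feel(8)"
```

```text
t 28.95 p [501.9813 223.1212 242.9904] F tool [ 3.8847 -0.8956 -0.8533] sd [0.4264 0.4255 0.5432] TCP in mouth frame [ -0.8345 -14.373   58.3637]
```

Emit:
send_rows:
  plan:
    - [1, [0, 0, -0.005], [0, 0, 0]]
    - [1, [0, 0, -0.013], [0, 0, 0]]
    - [1, [0, 0, -0.022], [0, 0, 0]]
    - [1, [0, 0, -0.031], [0, 0, 0]]
    - [1, [0, 0, -0.04], [0, 0, 0]]
    - [1, [0, 0, -0.048], [0, 0, 0]]
    - [1, [0, 0, -0.056], [0, 0, 0]]
    - [1, [0, 0, -0.062], [0, 0, 0]]
    - [1, [0, 0, -0.063], [0, 0, 0]]
    - [1, [0, 0, -0.063], [0, 0, 0]]

```text
time_s: 30.2
ee_pos: [474.9, 222.3, 300.2]
tcp_rot: [0.154, 0.677, 0.702, 0.159]
wrist_force: [-1.4, 4.0, 0.3]
finger_gap: 19.8
```

```bash
python3 -c "
from h import *
feel(8)"
```

```text
t 30.6 p [474.8694 222.1427 299.9192] F tool [ 3.4052 -0.2907 -1.0914] sd [0.5558 0.4912 0.4241] TCP in mouth frame [ -0.5012 -14.4022 121.4255]
```

Emit:
send_rows:
  plan:
    - [1, [0, 0, 0.005], [0, 0, 0]]
    - [1, [0, 0, 0.013], [0, 0, 0]]
    - [1, [0, 0, 0.022], [0, 0, 0]]
    - [1, [0, 0, 0.031], [0, 0, 0]]
    - [1, [0, 0, 0.04], [0, 0, 0]]
    - [1, [0, 0, 0.048], [0, 0, 0]]
    - [1, [0, 0, 0.056], [0, 0, 0]]
    - [1, [0, 0, 0.062], [0, 0, 0]]
    - [1, [0, 0, 0.064], [0, 0, 0]]
    - [1, [0, 0, 0.064], [0, 0, 0]]

```text
time_s: 31.85
ee_pos: [502.2, 222.9, 241.5]
tcp_rot: [0.154, 0.677, 0.702, 0.159]
wrist_force: [1.4, 2.6, -2.6]
finger_gap: 19.7
```

```bash
python3 -c "
from h import *
feel(8)"
```

```text
t 32.25 p [502.2463 222.9574 241.8825] F tool [ 2.9596 -0.656   3.3298] sd [0.5465 0.5582 0.4776] TCP in mouth frame [ -1.0832 -14.5459  57.2533]
```

All seven steps felt right (2.5–3.9 N throughout). Next I centre, withdraw along the axis, and go back to the hanger.

Emit:
send_rows:
  plan:
    - [1, [0.008, 0, -0.001], [0, 0, 0]]
    - [1, [0.017, 0, -0.004], [0, 0, 0]]
    - [1, [0.017, 0, -0.02], [0, 0, 0]]
    - [1, [0.017, 0, -0.042], [0, 0, 0]]
    - [1, [0.017, 0, -0.064], [0, 0, 0]]
    - [1, [0.017, 0, -0.086], [0, 0, 0]]
    - [1, [0.017, 0, -0.108], [0, 0, 0]]
    - [1, [0.017, 0, -0.132], [0, 0, 0]]
    - [1, [0.017, 0, -0.158], [0, 0, 0]]
    - [1, [0.017, 0, -0.185], [0, 0, 0]]

```text
time_s: 33.5
ee_pos: [421.2, 236.9, 411.1]
tcp_rot: [0.154, 0.677, 0.701, 0.16]
wrist_force: [0.7, -0.1, -2.2]
finger_gap: 19.6
```

Run:
```python
from h import *
s,p,r=cur();print(p,s["finger_gap"],s["wrist_force"])
R0=rot((0,0,-1),(.015,1,0))
go(p+[0,0,50],R0);go((398,50,450),R0);go((398,-345,450),R0);go((398,-343.5,260),R0)
```

```text
[421.1559 236.9131 411.0617] 19.590797171626182 [ 0.6543 -0.1394 -2.1966]
shift m [ 0.      0.0216 -0.0451] turn [ 0.4472 -0.0113  0.0492]
shift m [-0.186  -0.0099 -0.048 ] turn [ 0.4472 -0.0113  0.0492]
shift m [-0.5807 -0.0224 -0.054 ] turn [ 0.4472 -0.0113  0.0492]
shift m [-0.5793 -0.1045  0.1174] turn [ 0.4472 -0.0113  0.0492]
```

Emit:
send_rows:
  plan:
    - [1, [0, 0.02, -0.044], [0, 0, 0]]
    - [1, [-0.04, 0.012, -0.046], [0.05, -0.001, 0.005]]
    - [1, [-0.09, 0.0, -0.048], [0.1, -0.003, 0.011]]
    - [1, [-0.14, -0.005, -0.048], [0.15, -0.004, 0.016]]
    - [1, [-0.19, -0.01, -0.048], [0.2, -0.005, 0.022]]
    - [1, [-0.24, -0.012, -0.049], [0.25, -0.006, 0.027]]
    - [1, [-0.29, -0.014, -0.05], [0.3, -0.008, 0.033]]
    - [1, [-0.34, -0.016, -0.051], [0.35, -0.009, 0.038]]
    - [1, [-0.39, -0.018, -0.052], [0.4, -0.01, 0.044]]
    - [1, [-0.43, -0.019, -0.052], [0.447, -0.011, 0.049]]

```text
time_s: 34.75
ee_pos: [396.9, -195.9, 449.1]
tcp_rot: [0.0, 0.713, 0.701, -0.001]
wrist_force: [1.1, 0.4, -1.4]
finger_gap: 19.5
```

Run:
```python
from h import *
s,p,r=cur();print(p,s["finger_gap"],s["wrist_force"])
R0=rot((0,0,-1),(.015,1,0))
go((398,-343.5,450),R0);go((398,-346,217),R0)
```

```text
[ 396.8695 -195.8633  449.1305] 19.49380857496194 [ 1.064   0.4177 -1.4345]
shift m [-0.1476  0.0035 -0.0006] turn [-0.0013  0.0017 -0.0012]
shift m [-0.1497  0.0039  0.2324] turn [-0.0013  0.0017 -0.0012]
```

Emit:
send_rows:
  plan:
    - [1, [-0.04, 0.001, 0], [-0.001, 0.002, -0.001]]
    - [1, [-0.08, 0.002, 0], [-0.001, 0.002, -0.001]]
    - [1, [-0.12, 0.003, 0], [-0.001, 0.002, -0.001]]
    - [1, [-0.142, 0.004, 0.02], [-0.001, 0.002, -0.001]]
    - [1, [-0.147, 0.004, 0.06], [-0.001, 0.002, -0.001]]
    - [1, [-0.147, 0.004, 0.1], [-0.001, 0.002, -0.001]]
    - [1, [-0.147, 0.004, 0.14], [-0.001, 0.002, -0.001]]
    - [1, [-0.147, 0.004, 0.18], [-0.001, 0.002, -0.001]]
    - [1, [-0.147, 0.004, 0.215], [-0.001, 0.002, -0.001]]
    - [1, [-0.147, 0.004, 0.232], [-0.001, 0.002, -0.001]]

```text
time_s: 36.0
ee_pos: [398.6, -340.3, 214.6]
tcp_rot: [-0.002, 0.712, 0.702, 0.0]
wrist_force: [0.6, 1.0, -0.8]
finger_gap: 19.9
```

Run:
```python
from h import *
import cv2
for i in range(8): im=manip.snapshot("scene")
s,p,r=cur();print(p,s["finger_gap"],s["wrist_force"])
R0=rot((0,0,-1),(.015,1,0))
go((493.1,-344.8,216.5),R0);go((493.1,-344.8,203.5),R0)
cv2.imwrite("pics/c6.png",cv2.resize(im[200:275,255:345,::-1],None,fx=8,fy=8,interpolation=cv2.INTER_CUBIC))
```

```text
[ 399.7789 -341.6695  217.3988] 19.86924990032738 [ 0.4225  1.3322 -1.612 ]
shift m [-0.0019  0.0934  0.0011] turn [0.0017 0.0001 0.0013]
shift m [-0.0019  0.0933  0.0141] turn [0.0017 0.0001 0.0013]
```

View pics/c6.png

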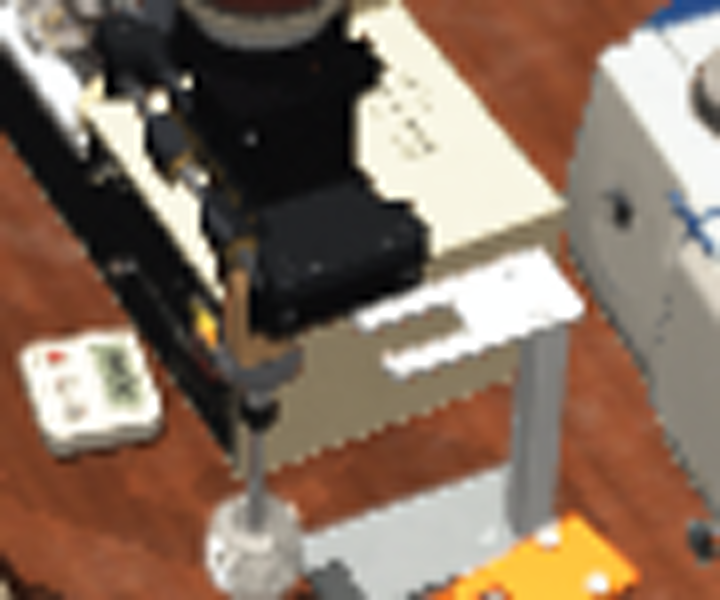

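The picture shows the brush upright in front of the empty grey fork (slot around (410,335)). I'll slide it in at lifted height.

Emit:
send_rows:
  plan:
    - [1, [-0.002, 0.005, 0.001], [0.0017, 0, 0.001]]
    - [1, [-0.002, 0.02, 0.001], [0.0017, 0, 0.001]]
    - [1, [-0.002, 0.035, 0.001], [0.0017, 0, 0.001]]
    - [1, [-0.002, 0.05, 0.001], [0.0017, 0, 0.001]]
    - [1, [-0.002, 0.065, 0.001], [0.0017, 0, 0.001]]
    - [1, [-0.002, 0.08, 0.001], [0.0017, 0, 0.001]]
    - [1, [-0.002, 0.09, 0.001], [0.0017, 0, 0.001]]
    - [1, [-0.002, 0.0933, 0.001], [0.0017, 0, 0.001]]
    - [1, [-0.002, 0.0933, 0.001], [0.0017, 0, 0.001]]
    - [1, [-0.002, 0.0933, 0.001], [0.0017, 0, 0.001]]

```text
time_s: 37.65
ee_pos: [492.0, -344.3, 214.7]
tcp_rot: [-0.001, 0.712, 0.702, 0.0]
wrist_force: [-0.4, -0.9, -1.6]
finger_gap: 19.5
```

Run:
```python
from h import *
s=feel(4)
R0=rot((0,0,-1),(.015,1,0));go((493.1,-344.8,203.5),R0)
```

```text
t 37.85 p [ 492.1433 -344.3152  214.7751] F tool [ 0.0184 -0.2286  1.2963] sd [0.68   0.322  0.4847] TCP in mouth frame [ -39.8398 -581.1176   45.8706]
shift m [-0.0005  0.001   0.0113] turn [-0.0017 -0.0019 -0.0001]
```

Free in the slot. I lower it until the weight is taken.

Emit:
send_rows:
  plan:
    - [1, [0, 0.001, 0.003], [-0.0017, -0.0019, 0]]
    - [1, [0, 0.001, 0.006], [-0.0017, -0.0019, 0]]
    - [1, [0, 0.001, 0.008], [-0.0017, -0.0019, 0]]
    - [1, [0, 0.001, 0.009], [-0.0017, -0.0019, 0]]
    - [1, [0, 0.001, 0.01], [-0.0017, -0.0019, 0]]
    - [1, [0, 0.001, 0.011], [-0.0017, -0.0019, 0]]
    - [1, [0, 0.001, 0.0113], [-0.0017, -0.0019, 0]]
    - [1, [0, 0.001, 0.0113], [-0.0017, -0.0019, 0]]
    - [1, [0, 0.001, 0.0113], [-0.0017, -0.0019, 0]]
    - [1, [0, 0.001, 0.0113], [-0.0017, -0.0019, 0]]

```text
time_s: 39.1
ee_pos: [493.5, -344.2, 203.6]
tcp_rot: [0.0, 0.712, 0.702, 0.0]
wrist_force: [-0.9, 0.8, 1.0]
finger_gap: 19.6
```

Run:
```python
from h import *
s=feel(6)
R0=rot((0,0,-1),(.015,1,0));go((493.1,-344.8,203.5),R0)
```

```text
t 39.4 p [ 493.4434 -344.2438  203.5621] F tool [ 0.742  -0.3376 -1.0438] sd [0.3258 0.4115 0.483 ] TCP in mouth frame [ -43.545  -581.0918   35.2077]
shift m [-0.0006 -0.0003  0.0001] turn [0.0002 0.     0.0003]
```

The prongs now carry the brush. Release, then retreat upward.

Emit:
send_rows:
  plan:
    - [0.8, [0, 0, 0], [0, 0, 0]]
    - [0.6, [0, 0, 0], [0, 0, 0]]
    - [0.4, [0, 0, 0], [0, 0, 0]]
    - [0.2, [0, 0, 0], [0, 0, 0]]
    - [0, [0, 0, 0], [0, 0, 0]]
    - [0, [0, 0, 0], [0, 0, 0]]
    - [0, [0, 0, 0], [0, 0, 0]]
    - [0, [0, 0, 0], [0, 0, 0]]
    - [0, [0, 0, -0.01], [0, 0, 0]]
    - [0, [0, 0, -0.025], [0, 0, 0]]

```text
time_s: 40.65
ee_pos: [493.3, -344.1, 229.0]
tcp_rot: [-0.0, 0.712, 0.702, -0.0]
wrist_force: [0.1, -0.1, -0.1]
finger_gap: 86.3
```

Emit:
send_rows:
  plan:
    - [0, [0, 0, -0.02], [0, 0, 0]]
    - [0, [0, 0, -0.04], [0, 0, 0]]
    - [0, [0, 0, -0.06], [0, 0, 0]]
    - [0, [0, 0, -0.08], [0, 0, 0]]
    - [0, [0, 0, -0.1], [0, 0, 0]]
    - [0, [0, 0, -0.12], [0, 0, 0]]
    - [0, [0, 0, -0.13], [0, 0, 0]]
    - [0, [0, 0, -0.13], [0, 0, 0]]
    - [0, [0, 0, -0.13], [0, 0, 0]]
    - [0, [0, 0, -0.13], [0, 0, 0]]

```text
time_s: 41.9
ee_pos: [493.1, -344.0, 357.2]
tcp_rot: [-0.001, 0.712, 0.702, -0.0]
wrist_force: [-0.1, 0.3, -0.1]
finger_gap: 86.7
```

Run:
```python
from h import *
import cv2
im=manip.snapshot("scene");s,p,r=cur();print(p,s["finger_gap"],s["wrist_force"],s["qd"])
a=cv2.resize(im[205:275,275:345,::-1],(400,400),interpolation=cv2.INTER_CUBIC)
b=cv2.resize(im[125:195,215:285,::-1],(400,400),interpolation=cv2.INTER_CUBIC)
cv2.imwrite("pics/c7.png",np.hstack([a,b]))
```

```text
[ 493.1501 -343.98    357.3491] 87.20942838950782 [-0.0786 -0.0234 -0.2699] [-0.0015 -0.0021 -0.0038  0.0008 -0.0002  0.0013]
```

View pics/c7.png

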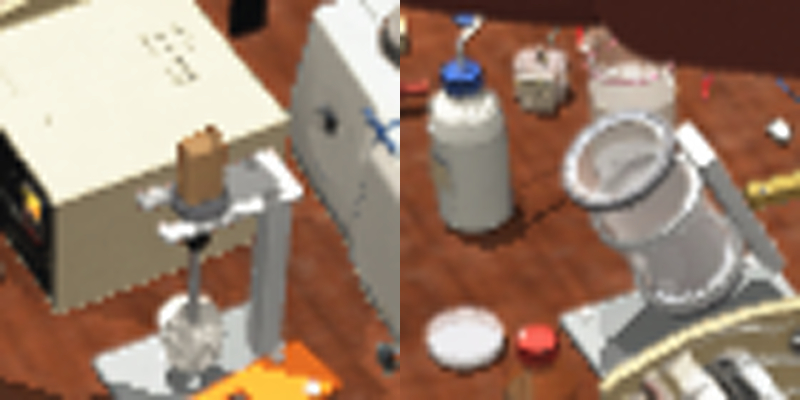

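The brush hangs upright with its collar flat on the prongs at about (200,205) in the crop. The column, wash bottle and beaker look unmoved, and the gripper is clear. Handing in.

```bash
python3 -c "
from workcell import manip
print(manip.finish_job())"
```

```text
the job is handed in; nothing more can be done
None
```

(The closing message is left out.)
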